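# Put the winch parts back in their trays

### The job

Clear the loose winch parts from the ledge into their trays, each set down in the middle of its own: the long hinge pin lying lengthwise in the long tray, the short hinge pin lying lengthwise in the short tray, the pulley block lying flat in the round tray. Stand the oiler upright in the dish of the drip tray with its spout pointing out along the gutter, and do not tip it over on the way. Leave the glass lamp globe standing where it is.

Things in the scene. Friction and masses are not known exactly. Their poses are not given: they have to be found in the camera images.
- long_pin_c (a point): centre of the long bronze hinge pin, which lies on the ledge: 110 mm long, round shank 16 mm thick with a 20 mm square, 12 mm thick head at one end and a like square nut at the other, so it lies level on their flats and does not roll. The point is half-way along it, 10 mm above what it lies on; x runs along the pin, z up. About 0.22 kg
- short_pin_c (a point): centre of the short bronze hinge pin: 70 mm long, otherwise the same shape (shank 16 mm thick, 20 mm square and 12 mm thick ends, 46 mm of bare shank between). The point is half-way along it, 10 mm above what it lies on; x runs along the pin, z up. About 0.15 kg
- oiler_c (a point): steel oiler standing upright: round can 48 mm across and 52 mm high, with a cone above it to 68 mm and a thin spout (6 mm thick) that rises from the cone and sticks out to one side, its tip 60 mm from the can's axis and 82 mm up. The point is on the can's axis 34 mm above its underside; x points the way the spout points, z up. About 0.25 kg
- block_c (a point): green painted pulley block lying flat on one cheek, 36 mm thick: flat parallel sides 46 mm apart (across y, 52 mm long), round end reaching 47 mm from the point on the -x side, steel eye reaching 59 mm on the +x side. The point is midway between the flat sides and 18 mm above what it lies on; x points to the eye, z up. About 0.42 kg
- long_tray: long grey sheet-metal tray, fixed: 154 x 76 mm outside, walls 3 mm thick, rim 12 mm above the ledge, floor 3 mm above the ledge. Origin under its centre at ledge level; x along its length, z up
- short_tray: short grey sheet-metal tray, fixed: 110 x 76 mm outside, walls 3 mm thick, rim 12 mm above the ledge, floor 3 mm above the ledge. Origin under its centre at ledge level; x along its longer (110 mm) side, z up
- round_tray: round grey sheet-metal tray, fixed: 130 mm across outside, walls 3 mm thick, rim 12 mm above the ledge, floor 3 mm above the ledge. Origin under its centre at ledge level, z up
- drip_gutter (a point): point in the gutter of the grey drip tray, fixed. The tray is a 90 x 90 mm square dish (walls 3 mm, rim 12 mm and floor 3 mm above the ledge) with a narrow gutter, 34 mm wide and 60 mm long, sticking out from the middle of one side. The point lies on the gutter's centre line at floor level, 70 mm from the dish's centre; x points outwards along the gutter, so the dish's centre is at x = -70 mm, y = 0; z up
- globe_c (a point): frosted white glass lamp globe, 90 mm across and 104 mm high, standing loose on the ledge to one side; a bystander, fragile. The point is its centre, 52 mm above the ledge

How it is judged (in metres and radians):
At the end, for the whole second after the job is handed in: Pins lie on their own tray's floor, centre within 15 mm per axis, length within 0.3 rad; block flat in the round tray within 15 mm of centre; oiler upright on the dish floor within 15 mm per axis of its centre, gutter point within 22 mm of the spout's line, spout side; all at rest (x of long_pin_c in the frame of long_tray between -0.015 and 0.015 m and y of long_pin_c in the frame of long_tray between -0.015 and 0.015 m and z of long_pin_c in the frame of long_tray between 0.008 and 0.018 m and angle between the x axis of long_pin_c and the x axis of long_tray, either way round below 0.3 rad and x of short_pin_c in the frame of short_tray between -0.015 and 0.015 m and y of short_pin_c in the frame of short_tray between -0.015 and 0.015 m and z of short_pin_c in the frame of short_tray between 0.008 and 0.018 m and angle between the x axis of short_pin_c and the x axis of short_tray, either way round below 0.3 rad and horizontal distance between block_c and round_tray below 0.015 m and z of block_c in the frame of round_tray between 0.015 and 0.026 m and angle between each of block_c, oiler_c's own z axis and vertical below 0.1 rad and x of oiler_c in the frame of drip_gutter between -0.085 and -0.055 m and y of oiler_c in the frame of drip_gutter between -0.015 and 0.015 m and z of oiler_c in the frame of drip_gutter between 0.029 and 0.04 m and x of drip_gutter in the frame of oiler_c above 0.04 m and y of drip_gutter in the frame of oiler_c between -0.022 and 0.022 m and linear speed of each of long_pin, short_pin, block, oiler below 0.02 m/s); the robot touches nothing.
It fails at once if the lamp globe is shifted by more than 15 mm or tipped (distance of globe_c from where it was at the start of the episode above 0.015 m or angle between globe_c's own z axis and vertical above 0.3 rad).
It fails at once if the oiler is tipped over (angle between oiler_c's own z axis and vertical above 0.8 rad).
It also fails if it takes over 112 s, if anything falls off the work surface, if the arm or the gripper's body presses on something with over 40 N, if the wrist force passes 120 N, or if a joint passes its speed limit or range.

### The arm

A 6-joint arm with a two-finger parallel gripper is mounted at the origin on the work surface. World frame = base frame: x ahead of the robot, y to its left, z up, the work surface at z = 0. Lengths are in mm, angles in rad, forces in N, time in s.
With the tool pointing down it reaches from about 275 to 1000 mm from the base axis. Payload 8.4 kg.
Tool frame: the origin (TCP) lies at the very end of the fingers, on their centre line; the grasp point (between the pads) lies behind it (r.grip_point_offset is the x of the grasp point in the tool frame, in mm); x points along the fingers, z is the direction in which the jaws open and shut, and the axes are right-handed (so a half turn about x gives the same grasp; the last joint's range is limited). The gripper opens to 85 mm and grips with 20 to 120 N. Pads are 22 mm wide; open, the fingers measure 114 mm over their backs; the gripper's body (76 mm by 85 mm) begins 54 mm behind the grasp point. The pads swing forward as they close: fully open they stand 13 mm farther back than shut.
Start: joints at [1.287, 0.353, 1.633, -0, 1.155, -0.002], TCP at [173.802, 600.351, 231.281] pointing down, gripper open.
Joint ranges: [-2.63, 2.63], [-0.92, 2.1], [0.06, 2.66], [-1.3, 4.44], [0, 2.69], [-3.02, 3.02]. Speed limits (rad/s): [2.22, 2.22, 2.79, 3.14, 3.14, 3.14].

### API

Orientations are given as [roll, pitch, yaw] about the fixed x, y, z axes, in that order (R = Rz(yaw) Ry(pitch) Rx(roll)).
In Python, from rig import r, vision, order gives the robot as it stands. The module is installed in compiled form; this text tells all that it offers.
- The arm moves only by the tool step_arm, never from a script. Its argument "rows" is a list of rows, each a list of 7 numbers: the shift along the world's x, y, z in mm, then the turn, a rotation vector about the world's x, y, z in rad, then the finger opening in mm, from 0 to 85.4. A call has exactly 8 rows; each row is the pose to reach, as a shift and turn from the pose measured when the call began; what a row does not reach only later rows make up. A row lasts 1/8 s, in which the tool goes at most 62.5 mm and 10.7 degrees, less where a joint would pass 70% of its speed; a pose out of reach is approached as far as the arm can. A call with a gripper value outside its range is refused whole. The fingers move at their own pace and stop on an object; "force" is the grip in N (left out, the last holds). Time passes only in rows, so rows that repeat a pose let the fingers close, or fill a call up. It gives the time, the measured TCP pose, the force and the opening at its end, in the units of the state.
- r.sense(): the state, without advancing time (a new reading comes with each control period).
- vision.grab_frame(name): name is "side" or "top" or "wrist"; returns (picture, depth): 384x512x3 uint8, red, green, blue; 384x512 float32, mm along the optical axis (not along the pixel's ray), 0 where there is no reading.
- vision.camera_info(name): a dict with "K" (3x3 intrinsics, pixels), "distortion" ([k1, k2, p1, p2, k3] as OpenCV has them; the pictures are not rectified), "origin" and "attitude" of the camera in the world; the wrist camera has in their place "tool_from_camera" (4x4, takes a point from camera to tool coordinates, whose origin is the TCP and whose axes are the tool frame's). Camera axes: x right, y down, z forward; pixel columns grow to the right and rows downward; lengths in mm; the calibration is good to about 2 mm. A picture is of the moment at which its call begins: read the wrist's pose just before it. camera_info takes no time and is no camera call.
- order.sign_off(): hands the job in, once; it reports no verdict.
The state is a dict: "clock": time; "qpos": joint angles; "qvel": joint speeds; "joint_efforts": joint torques, N m; "eef_pos": TCP position; "tcp_rot": TCP orientation; "contact_force": force on the tool from outside, world axes, zero at the start; "wrist_torque": the same for the moment, N m; "opening": opening from 0.0 (shut) to 1.0 (fully open).
Only numpy, scipy, OpenCV 4.12 (cv2) and the standard library are available. Lean on these libraries where they do the work, as an engineer would, in place of code of your own. Each camera call takes 0.05 s, during which the arm holds its last target.

## Working session

There is one attempt and no reset: what is moved stays moved. The work goes in short steps, Python scripts to look and compute and a tool call to move; the robot and the scene stay as the last step left them, time stands still between calls to the robot, and variables do not carry over. Pictures are saved under pics/ and viewed, and the job is handed in when it is done.

Besides the shell and the picture viewer there is one more tool, called after ">>>" as name(argument=value, ...), one argument or row to a line, values as JSON. step_arm: Moves the arm, as the interface text tells. Its arguments: {"type":"object","properties":{"rows":{"type":"array"},"force":{"type":"number"}},"required":["rows"]}

```bash
mkdir -p pics; python3 - <<'E'
from rig import r,vision,order
import cv2,numpy as np
print(r.sense()); print(r.grip_point_offset)
for n in ["side","top","wrist"]:
    im,d=vision.grab_frame(n); cv2.imwrite(f"pics/{n}0.png",im[:,:,::-1]); np.save(f"pics/{n}0.npy",d)
    print(n,vision.camera_info(n),(d==0).mean())
E
```

```text
{'clock': 0.0, 'qpos': array([ 1.28661951e+00,  3.53608684e-01,  1.63411109e+00,  1.63865515e-05,
        1.15517921e+00, -2.37697892e-03]), 'qvel': array([-1.84535554e-03,  2.37849803e-03,  9.53964113e-04, -1.57131203e-03,
       -1.04168493e-04,  4.91296223e-05]), 'joint_efforts': array([ 3.60817205e-03, -6.05235171e+01, -3.42084646e+01,  3.07670416e-04,
        9.00334097e-03,  7.82598732e-06]), 'eef_pos': array([173.65738059, 599.9185914 , 230.59617929]), 'tcp_rot': array([ 3.12774668,  1.56948992, -1.86644876]), 'contact_force': array([ 0.02417317, -0.98572154,  0.65362741]), 'wrist_torque': array([-0.01121224,  0.00557001,  0.01523073]), 'opening': 0.9990126986644476}
-18.700000000000003
side {'K': array([[419.49462486,   0.        , 254.59228017],
       [  0.        , 419.49462486, 191.43984449],
       [  0.        ,   0.        ,   1.        ]]), 'distortion': array([-0.0639923,  0.       ,  0.       ,  0.       ,  0.       ]), 'origin': array([510.82538386, 871.79401766, 848.13199959]), 'attitude': array([-2.33104910e+00, -1.84190525e-03, -3.03023129e+00])} 0.0039469401041
[... 336 characters left out ...]
rray([-3.06348534, -0.00423818, -1.5838684 ])} 0.004053751627604167
wrist {'K': array([[331.27072167,   0.        , 254.86201395],
       [  0.        , 331.27072167, 190.67693185],
       [  0.        ,   0.        ,   1.        ]]), 'distortion': array([-0.0425462,  0.       ,  0.       ,  0.       ,  0.       ]), 'tool_from_camera': array([[-8.97178206e-04, -2.71080187e-01,  9.62556350e-01,
        -1.42017165e+02],
       [-3.05315385e-05, -9.62556730e-01, -2.71080322e-01,
         6.85897620e+01],
       [ 9.99999597e-01, -2.72595683e-04,  8.55308425e-04,
         2.90813345e-01],
       [ 0.00000000e+00,  0.00000000e+00,  0.00000000e+00,
         1.00000000e+00]])} 0.004160563151041667
```

```bash
python3 - <<'E'
import cv2
for n in ["side","top"]:
    im=cv2.imread(f"pics/{n}0.png"); cv2.imwrite(f"pics/{n}0b.png",cv2.resize(im,(800,600),interpolation=cv2.INTER_CUBIC))
E
```

```text
(no output)
```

View pics/top0b.png

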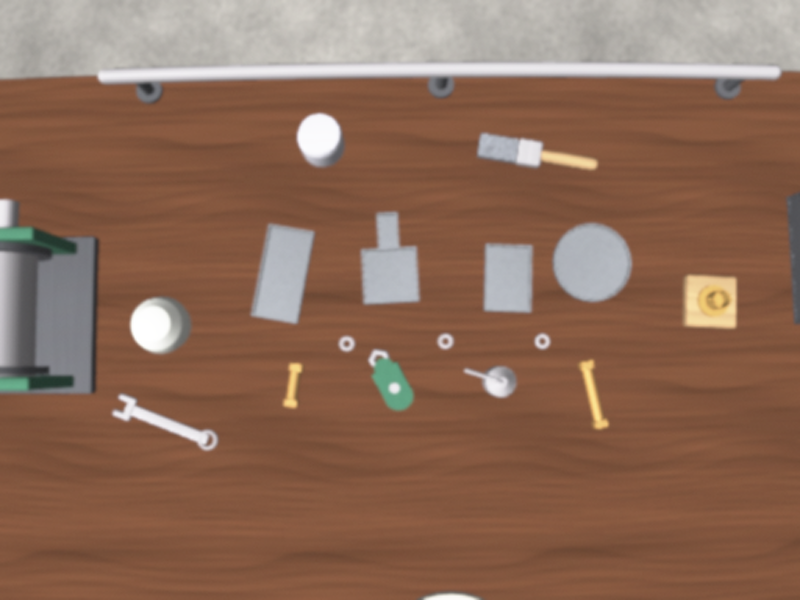

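View pics/side0b.png

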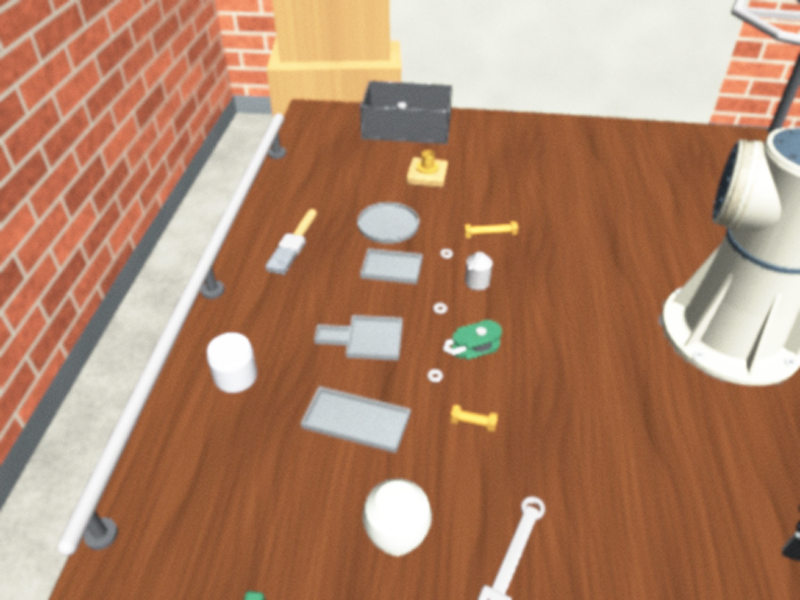

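Top view (800x600 scale): globe at (160,325), long tray (283,273), drip tray (390,275) with its gutter going up, short tray (508,278), round tray (592,262). The short pin is at (292,385), the block at (393,385) with its eye up-left, the oiler at (500,382) with its spout to the left, and the long pin at (593,395). Next I'll localise them.

```bash
cat > h.py <<'E'
import numpy as np,cv2
from scipy.spatial.transform import Rotation as Ro
from rig import r,vision
def cam(n,st=None):
    c=vision.camera_info(n)
    if n=="wrist":
        T=c["tool_from_camera"]; st=st or r.sense()
        Rt=Ro.from_euler("xyz",st["tcp_rot"]).as_matrix()
        return c["K"],c["distortion"],Rt@T[:3,:3],Rt@T[:3,3]+st["eef_pos"]
    return c["K"],c["distortion"],Ro.from_euler("xyz",c["attitude"]).as_matrix(),np.array(c["origin"])
def rays(C,px):
    K,D,R,o=C
    u=cv2.undistortPoints(np.array(px,float).reshape(-1,1,2),K,D)[:,0]
    return np.c_[u,np.ones(len(u))]@R.T
def onplane(C,px,z):
    d=rays(C,px); o=C[3]; return o+d*((z-o[2])/d[:,2])[:,None]
def cloud(C,depth):
    v,u=np.mgrid[:384,:512]; d=rays(C,np.stack([u,v],-1).reshape(-1,2))
    return (C[3]+d*depth.reshape(-1,1)).reshape(384,512,3)
E
python3 - <<'E'
from h import *
for n in["top","side"]:
    C=cam(n); d=np.load(f"pics/{n}0.npy"); P=cloud(C,d)
    im=cv2.imread(f"pics/{n}0.png")
    np.save(f"pics/{n}P.npy",P)
    def q(u,v): 
        u=int(u*.64);v=int(v*.64); return np.round(np.nanmedian(P[v-1:v+2,u-1:u+2].reshape(-1,3),0),1)
    pts=dict(top=dict(globe=(160,325),ltray=(283,273),dish=(390,275),gut=(388,235),stray=(508,278),rtray=(592,262),spin=(292,385),block=(393,388),oiler=(500,382),lpin=(593,395),ledge=(440,440)),
     side=dict(globe=(398,515),ltray=(357,420),dish=(375,337),gut=(332,335),stray=(392,266),rtray=(388,223),spin=(475,418),block=(478,338),oiler=(480,262),lpin=(491,230),ledge=(600,400)))[n]
    for k,v in pts.items(): print(n,k,q(*v))
im=cv2.imread("pics/top0.png")[215:285,150:410]
cv2.imwrite("pics/topc1.png",cv2.resize(im,None,fx=3,fy=3,interpolation=cv2.INTER_CUBIC))
im=cv2.imread("pics/top0.png")[130:215,150:410]
cv2.imwrite("pics/topc2.png",cv2.resize(im,None,fx=3,fy=3,interpolation=cv2.INTER_CUBIC))
E
```

```text
top globe [555.2 438.8 100.7]
top ltray [646.3 266.3   2.2]
top dish [ 6.389e+02  9.050e+01 -2.000e-01]
top gut [706.3  92.2   3.3]
top stray [ 633.4 -106.6    2.4]
top rtray [ 658.3 -246.3    2.4]
top spin [461.2 251.6  15.4]
top block [455.   87.2  36.9]
top oiler [463.5 -79.3  70.3]
top lpin [ 439. -237.   16.]
top ledge [368.8  12.   -0.4]
side globe [555.1 473.6  99.7]
side ltray [642.6 266.6   2. ]
side dish [637.7  87.4   3.7]
side gut [715.2  91.6   2.9]
side stray [ 633.1 -106.6    2.6]
side rtray [ 656.7 -248.9    2.5]
side spin [457.9 253.2  16.5]
side block [460.9 102.9  35.1]
side oiler [461.6 -68.8  62.3]
side lpin [ 437.8 -232.4   13.1]
side ledge [255.5 186.3   1.5]
```

View pics/topc1.png

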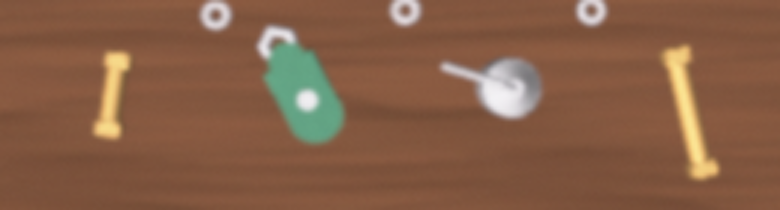

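View pics/topc2.png

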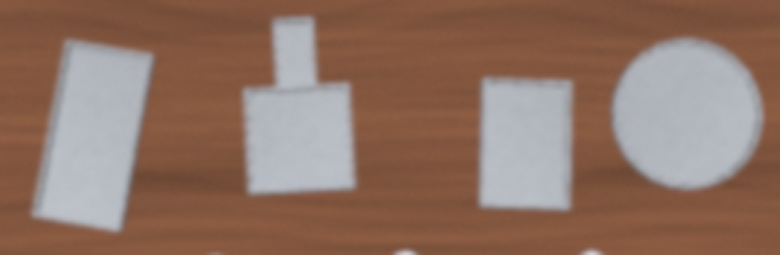

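```bash
python3 - <<'E'
from h import *
for n in["top","side"]:
    C=cam(n); P=np.load(f"pics/{n}P.npy"); im=cv2.imread(f"pics/{n}0.png")
    hsv=cv2.cvtColor(im,cv2.COLOR_BGR2HSV); H,S,V=[hsv[...,i].astype(int) for i in range(3)]
    def comp(mask,lo,hi):
        reg=(P[...,0]>lo[0])&(P[...,0]<hi[0])&(P[...,1]>lo[1])&(P[...,1]<hi[1])
        m=(mask&reg).astype(np.uint8); k,l,s,c=cv2.connectedComponentsWithStats(m)
        i=1+np.argmax(s[1:,4]); return (l==i)
    gray=(S<60)&(V>90)
    for nm,lo,hi in [("ltray",(540,190),(740,330)),("drip",(560,20),(760,160)),("stray",(560,-160),(720,-50)),("rtray",(570,-330),(740,-170))]:
        m=comp(gray,lo,hi)
        cs,_=cv2.findContours(m.astype(np.uint8),cv2.RETR_EXTERNAL,cv2.CHAIN_APPROX_NONE)
        c=max(cs,key=len)[:,0]
        W=onplane(C,c,9)[:,:2].astype(np.float32)
        (x,y),(w,h),a=cv2.minAreaRect(W); 
        Q=onplane(C,np.argwhere(m)[:,::-1],5)[:,:2]
        print(n,nm,"rect",np.round([x,y,w,h,a],1),"centroid",Q.mean(0).round(1),m.sum())
        if nm=="drip":
            g=Q[Q[:,0]>640+52]; d=Q[Q[:,0]<640+35]
            print("  gut",g.mean(0),len(g),"dish",d.mean(0),cv2.minAreaRect(d.astype(np.float32)), cv2.minAreaRect(g.astype(np.float32)))
    yel=(H>14)&(H<32)&(S>110)&(V>150)
    grn=(H>60)&(H<95)&(S>60)
    for nm,mk,lo,hi,z in [("spin",yel,(400,200),(520,300),14),("lpin",yel,(350,-300),(530,-180),14),("block",grn,(380,30),(540,160),30)]:
        m=comp(mk,lo,hi); W=onplane(C,np.argwhere(m)[:,::-1],z)[:,:2]
        c=W.mean(0); u,s,vt=np.linalg.svd(W-c,full_matrices=False); 
        R=cv2.minAreaRect(W.astype(np.float32))
        print(n,nm,c.round(1),"axis deg",np.degrees(np.arctan2(vt[0,1],vt[0,0])).round(1),np.round([*R[0],*R[1],R[2]],1),m.sum(),"zmed",np.median(P[m][:,2]).round(1))
    reg=(P[...,2]>5)&(P[...,0]>380)&(P[...,0]<530)&(P[...,1]<0)&(P[...,1]>-150)&(P[...,2]<120)
    A=P[reg]; can=A[(A[:,2]>15)&(A[:,2]<75)]
    print(n,"oiler",A.shape,can.mean(0),np.percentile(A,[1,99],axis=0).round(1))
    for z0 in(10,30,45,55,65,72): 
        q=A[(A[:,2]>z0)&(A[:,2]<z0+10)]; print(z0,len(q),q.mean(0).round(1) if len(q) else 0)
E
```

```text
top ltray rect [643.9 266.   80.4 157.7  79.2] centroid [643.9 266.9] 1873
top drip rect [668.4  90.8 153.2  93.1   2.4] centroid [654.1  90.3] 1635
  gut [718.25014772  92.81158104] 291 dish [633.52065608  89.70836299] ((633.8748779296875, 89.39588928222656), (83.50102996826172, 93.46849060058594), 2.3652760982513428) ((719.3787231445312, 92.08877563476562), (36.24844741821289, 52.63360595703125), 89.44734191894531)
top stray rect [ 631.2 -103.9   80.   114.    88.3] centroid [ 631.9 -105.4] 1362
top rtray rect [ 655.3 -246.6  131.8  130.8   89.3] centroid [ 656.3 -246.5] 2018
top spin [460.6 249.5] axis deg 170.5 [461.  249.2  23.7  73.   81.9] 212 zmed 17.1
top lpin [ 438.2 -238.4] axis deg -168.0 [ 438.3 -239.2  113.7   26.4   12.4] 310 zmed 15.5
top block [461.5  87.8] axis deg -152.9 [461.9  88.3  84.7  43.7  27.4] 475 zmed 35.6
top oiler (379, 3) [463.17716425 -80.4426138   56.46410385] [[ 419.3 -131.4    5.2]
 [ 519.2  -11.2   84.8]]
10 8 [463.4 -63.6  14.5]
30 6 [461.1 -64.2  34.2]
45 81 [462.5 -80.9  51.7]
55 152 [462.9 -82.4  59.4]
65 41 [463.5 -82.   68.1]
72 39 [472.3 -5
[... 420 characters left out ...]
21314096450806)
side stray rect [ 631.2 -100.8   90.6  112.3   86.8] centroid [ 631.5 -104.2] 696
side rtray rect [ 654.1 -239.3  130.2  137.4    6.5] centroid [ 655.7 -244.7] 814
side spin [460.4 252. ] axis deg 171.0 [460.7 252.1  37.9  74.5  81.9] 299 zmed 14.8
side lpin [ 437.9 -234.4] axis deg 13.7 [ 437.4 -234.1  118.7   48.5   12.7] 235 zmed 12.2
side block [460.2  97.4] axis deg 46.3 [459.7  97.9  97.7  68.8  27.5] 476 zmed 35.0
side oiler (334, 3) [462.87942933 -67.54396851  44.66060377] [[439.4 -96.9   5.1]
 [493.5 -22.3  83.5]]
10 38 [461.8 -63.2  15.1]
30 41 [464.2 -63.3  35.4]
45 63 [462.1 -68.6  51. ]
55 53 [461.8 -72.1  59.3]
65 24 [462.2 -78.2  67.9]
72 15 [473.2 -50.4  79.2]
```

```bash
python3 - <<'E'
from h import *
st=r.sense(); R=Ro.from_euler("xyz",st["tcp_rot"]).as_matrix(); print(R.round(3), st["qpos"],st["eef_pos"],st["clock"])
C=cam("top")
o=lambda x,y:(150+(x-1)/3,215+(y-1)/3)
print("can",onplane(C,[o(509,89)],52),"tip",onplane(C,[o(444,67)],82))
print("axle",onplane(C,[o(307,100)],36),"roundend",onplane(C,[o(326,143)],36),"eye",onplane(C,[o(266,27),o(262,58),o(296,38)],18))
E
```

```text
[[-0.    -0.961  0.278]
 [-0.001  0.278  0.961]
 [-1.     0.    -0.001]] [ 1.28659765e+00  3.53493971e-01  1.63396461e+00  1.59391644e-06
  1.15519488e+00 -2.42837289e-03] [173.69997118 599.99915465 230.73051171] 0.15
can [[462.16681415 -80.38893135  52.        ]] tip [[481.32470738 -24.71441335  82.        ]]
axle [[455.01425095  84.72881372  36.        ]] roundend [[419.46886427  69.50387069  36.        ]] eye [[515.98335043 118.61784002  18.        ]
 [489.98839909 122.25204723  18.        ]
 [506.4166315   93.46733838  18.        ]]
```

View pics/wrist0.png

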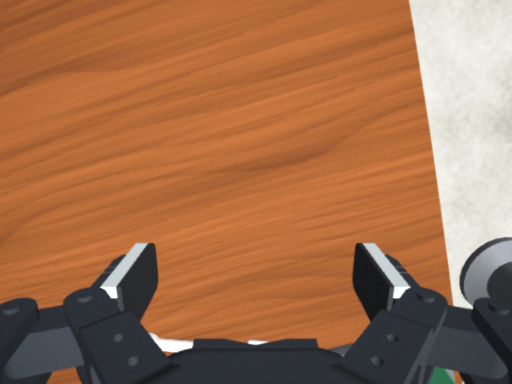

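>>> step_arm(
  rows=[
    [40, -45, -15, 0, 0, 0.02, 50],
    [80, -95, -30, 0, 0, 0.05, 50],
    [125, -150, -45, 0, 0, 0.08, 50],
    [170, -205, -60, 0, 0, 0.12, 50],
    [215, -260, -75, 0, 0, 0.124, 50],
    [255, -310, -90, 0, 0, 0.124, 50],
    [287, -350, -100, 0, 0, 0.124, 50],
    [287, -350, -100, 0, 0, 0.124, 50],
  ],
  force=50,
)

```text
clock: 1.15
eef_pos: [461.9, 247.3, 129.9]
tcp_rot: [2.86, 1.569, -2.012]
contact_force: [-0.7, 0.6, 0.8]
opening: 0.588
```

```bash
cat > look.py <<'E'
import sys
from h import *
nm=sys.argv[1]; cn=sys.argv[2] if len(sys.argv)>2 else "wrist"
st=r.sense(); im,d=vision.grab_frame(cn)
cv2.imwrite(f"pics/{nm}.png",im[:,:,::-1]); np.savez(f"pics/{nm}.npz",d=d,eef=st["eef_pos"],rot=st["tcp_rot"])
R=Ro.from_euler("xyz",st["tcp_rot"]).as_matrix()
print(st["clock"],st["eef_pos"].round(1),"down",R[:,0].round(3),"jaw",np.degrees(np.arctan2(R[1,2],R[0,2])).round(1),"open",st["opening"],"F",st["contact_force"].round(1),"q",st["qpos"].round(2))
E
python3 look.py w1
```

```text
1.15 [461.9 247.3 129.9] down [-0.001 -0.002 -1.   ] jaw 80.8 open 0.5876258706545003 F [-0.7  0.6  0.8] q [ 0.49  0.32  1.94 -0.    0.88 -0.92]
```

View pics/w1.png

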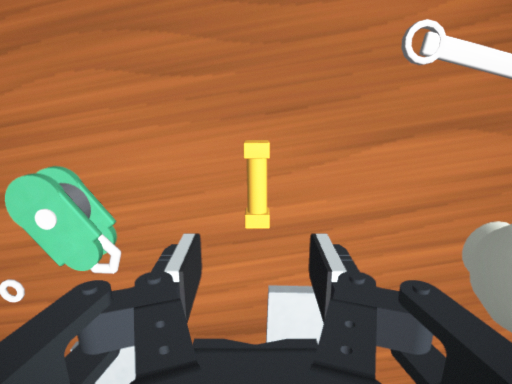

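```bash
cat >> h.py <<'E'
def wcam(nm):
    z=np.load(f"pics/{nm}.npz"); return cam("wrist",dict(tcp_rot=z["rot"],eef_pos=z["eef"])),z["d"]
def seg(nm,kind,z):
    C,d=wcam(nm); im=cv2.imread(f"pics/{nm}.png"); hsv=cv2.cvtColor(im,cv2.COLOR_BGR2HSV); H,S,V=[hsv[...,i].astype(int) for i in range(3)]
    mk=(H>20)&(H<32)&(S>110)&(V>120) if kind=="y" else (H>60)&(H<95)&(S>60)
    k,l,s,c=cv2.connectedComponentsWithStats(mk.astype(np.uint8)); i=1+np.argmax(s[1:,4]); m=l==i
    W=onplane(C,np.argwhere(m)[:,::-1],z)[:,:2]; c=W.mean(0); vt=np.linalg.svd(W-c,full_matrices=False)[2]
    R=cv2.minAreaRect(W.astype(np.float32)); P=cloud(C,d)[m]
    print(nm,kind,"mean",c.round(1),"ax",np.degrees(np.arctan2(vt[0,1],vt[0,0])).round(1),"rect",np.round([*R[0],*R[1],R[2]],1),"bbox",s[i],"cloud top z",np.percentile(P[:,2],[10,50,90]).round(1),"cloud mean",P.mean(0).round(1))
E
python3 - <<'E'
from h import *
seg("w1","y",18); seg("w1","g",36)
C,d=wcam("w1")
print(onplane(C,[(257,150),(258,220)],20), onplane(C,[(46,220)],36),onplane(C,[(108,260)],18))
E
```

```text
w1 y mean [460.2 250.1] ax -8.5 rect [461.3 249.3  19.7  69.8  81.1] bbox [ 244  142   26   86 1653] cloud top z [14.3 17.7 19.9] cloud mean [460.4 250.1  17.4]
w1 g mean [457.2  96.7] ax 30.3 rect [457.2  98.5  87.4  65.6  28.6] bbox [   5  167  111  104 6619] cloud top z [ 7.1 35.  36.1] cloud mean [458.5  93.4  30.3]
[[432.6164897  253.97698802  20.        ]
 [489.01198686 245.78251197  20.        ]] [[457.329498    84.66421103  36.        ]] [[505.62951273 113.14563186  18.        ]]
```

>>> step_arm(
  rows=[
    [-1, 2.4, -40, 0, 0, 0, 50],
    [-1, 2.4, -80, 0, 0, 0, 50],
    [-1, 2.4, -110, 0, 0, 0, 50],
    [-1, 2.4, -127, 0, 0, 0, 50],
    [-1, 2.4, -127, 0, 0, 0, 30],
    [-1, 2.4, -127, 0, 0, 0, 0],
    [-1, 2.4, -127, 0, 0, 0, 0],
    [-1, 2.4, -127, 0, 0, 0, 0],
  ],
  force=50,
)

```text
clock: 2.2
eef_pos: [462.4, 249.0, 3.6]
tcp_rot: [-2.436, 1.569, -1.025]
contact_force: [-1.7, -1.0, 5.7]
opening: 0.164
```

```bash
python3 look.py w2
```

```text
2.2 [462.4 249.    3.6] down [ 0.001 -0.002 -1.   ] jaw 80.8 open 0.1644716431275119 F [-1.7 -1.   5.7] q [ 0.49  0.53  2.   -0.    0.61 -0.92]
```

View pics/w2.png

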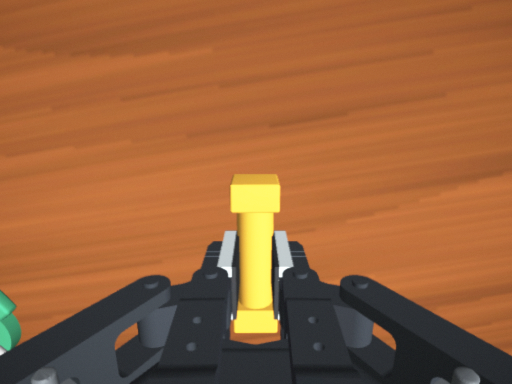

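>>> step_arm(
  rows=[
    [0, 0, 50, 0, 0, 0, 0],
    [15, -30, 90, 0, 0, 0.02, 0],
    [40, -85, 100, 0, 0, 0.05, 0],
    [67, -140, 100, 0, 0, 0.08, 0],
    [95, -197, 100, 0, 0, 0.119, 0],
    [122, -254, 100, 0, 0, 0.119, 0],
    [149, -310, 100, 0, 0, 0.119, 0],
    [170.6, -354, 95, 0, 0, 0.119, 0],
  ],
)

```text
clock: 3.25
eef_pos: [634.0, -107.5, 99.1]
tcp_rot: [-2.187, 1.568, -0.658]
contact_force: [0.1, 0.9, -1.1]
opening: 0.162
```

```bash
python3 look.py w3
```

```text
3.25 [ 634.  -107.5   99.1] down [ 0.002 -0.002 -1.   ] jaw 87.6 open 0.16210864273486733 F [ 0.1  0.9 -1.1] q [-0.17  0.52  1.7  -0.    0.92 -1.7 ]
```

View pics/w3.png

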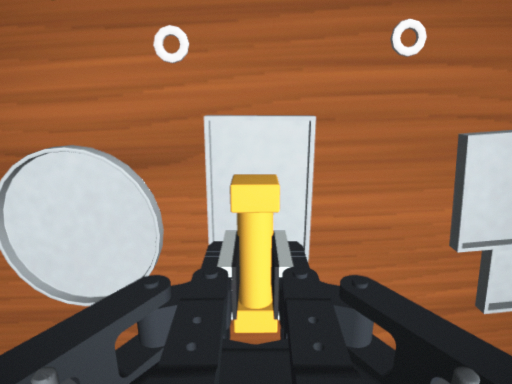

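```bash
python3 - <<'E'
from h import *
C,d=wcam("w3")
print(onplane(C,[(206,117),(315,117),(208,240),(311,225)],12).round(1))
print("round L,R,T,B",onplane(C,[(-0.5,215),(162,228),(68,148),(92,305)],12).round(1))
print("pin",onplane(C,[(256,175),(256,310)],110).round(1))
E
```

```text
[[ 577.1 -138.    12. ]
 [ 580.2  -64.2   12. ]
 [ 667.4 -143.9   12. ]
 [ 658.5  -66.6   12. ]]
round L,R,T,B [[ 641.4 -300.6   12. ]
 [ 656.3 -177.5   12. ]
 [ 593.6 -237.1   12. ]
 [ 721.2 -243.2   12. ]]
pin [[ 595.9 -105.   110. ]
 [ 659.6 -107.7  110. ]]
```

>>> step_arm(
  rows=[
    [0, 1.5, -40, 0, 0, 0, 0],
    [0, 1.5, -70, 0, 0, 0, 0],
    [0, 1.5, -85, 0, 0, 0, 0],
    [0, 1.5, -92, 0, 0, 0, 0],
    [0, 1.5, -92, 0, 0, 0, 0],
    [0, 1.5, -92, 0, 0, 0, 32],
    [0, 1.5, -92, 0, 0, 0, 32],
    [0, 1.5, -92, 0, 0, 0, 32],
  ],
)

```text
clock: 4.3
eef_pos: [636.7, -110.8, 7.0]
tcp_rot: [-2.225, 1.564, -0.698]
contact_force: [0.2, -1.1, -0.7]
opening: 0.373
```

```bash
python3 look.py w4
```

```text
4.3 [ 636.7 -110.8    7. ] down [ 0.006 -0.005 -1.   ] jaw 87.5 open 0.3731624627178188 F [ 0.2 -1.1 -0.7] q [-0.17  0.65  1.73 -0.01  0.76 -1.7 ]
```

>>> step_arm(
  rows=[
    [0, 0, 50, 0, 0, 0, 32],
    [0, 0, 110, 0, 0, 0, 32],
    [0, 0, 130, 0, 0, 0, 40],
    [0, 0, 130, 0, 0, 0, 50],
    [0, 0, 130, 0, 0, 0, 50],
    [0, 0, 130, 0, 0, 0, 50],
    [0, 0, 130, 0, 0, 0, 50],
    [0, 0, 130, 0, 0, 0, 50],
  ],
)

```text
clock: 5.35
eef_pos: [636.4, -110.8, 136.3]
tcp_rot: [-2.315, 1.564, -0.787]
contact_force: [0.2, -0.2, -0.2]
opening: 0.589
```

```bash
python3 look.py w5; python3 -c "
from h import *
seg('w5','y',20)"
```

```text
5.35 [ 636.4 -110.8  136.3] down [ 0.004 -0.004 -1.   ] jaw 87.5 open 0.5891605311667082 F [ 0.2 -0.2 -0.2] q [-0.17  0.48  1.67 -0.    0.99 -1.7 ]
w5 y mean [ 635.8 -109.3] ax -1.8 rect [ 637.  -110.5   18.8   70.2   88.1] bbox [ 243  142   25   85 1472] cloud top z [18. 21. 23.] cloud mean [ 635.2 -109.3   22.1]
```

View pics/w5.png

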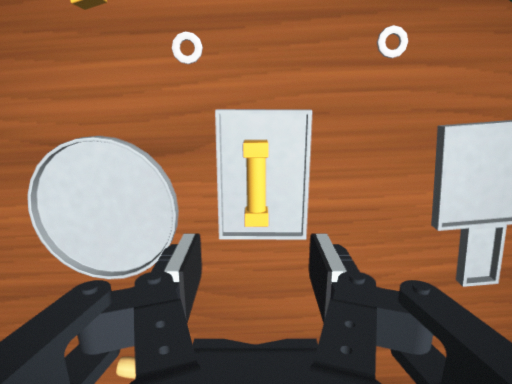

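```bash
python3 - <<'E'
from h import *
C,d=wcam("w5")
q=onplane(C,[(217,110),(312,110),(307,239),(220,239)],12);print(q.round(1),q.mean(0))
# floor corners
q=onplane(C,[(31,200),(177,208),(98,137),(108,279)],12);print(q.round(1),q.mean(0))
print("dish",onplane(C,[(439,126),(433,229)],12),"gut",onplane(C,[(459,285),(499,282)],12))
E
python3 look.py t5 top
python3 -c "
import cv2
im=cv2.imread('pics/t5.png')[130:290,150:410];cv2.imwrite('pics/t5c.png',cv2.resize(im,None,fx=3,fy=3,interpolation=cv2.INTER_CUBIC))"
```

```text
[[ 576.6 -138.    12. ]
 [ 579.7  -63.7   12. ]
 [ 689.3  -67.6   12. ]
 [ 686.1 -143.5   12. ]] [ 632.92266961 -103.1849738    12.        ]
[[ 643.8 -304.3   12. ]
 [ 656.1 -178.    12. ]
 [ 593.1 -235.9   12. ]
 [ 722.1 -249.5   12. ]] [ 653.75368159 -241.9343149    12.        ]
dish [[595.86910971  38.49371949  12.        ]
 [684.87566878  42.88687646  12.        ]] gut [[742.44420656  74.14713248  12.        ]
 [741.58901143 112.44608712  12.        ]]
5.4 [ 636.5 -110.9  136.5] down [ 0.005 -0.005 -1.   ] jaw 87.5 open 0.583093505334729 F [1.1 0.3 0.1] q [-0.17  0.48  1.67 -0.    0.99 -1.7 ]
```

View pics/t5c.png

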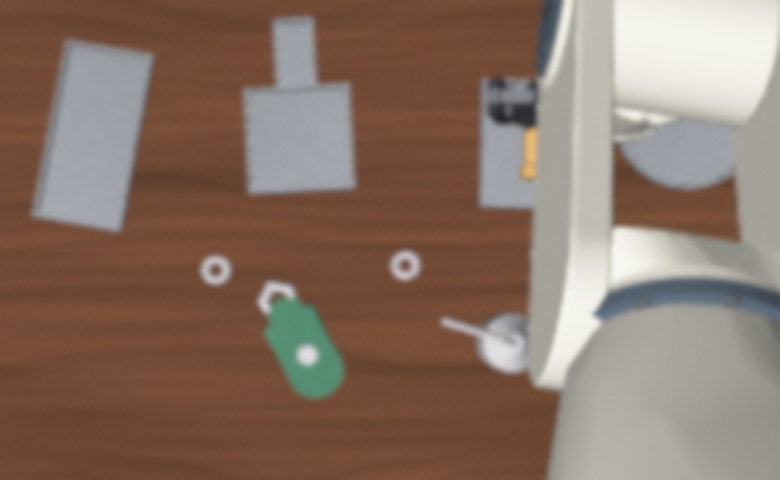

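>>> step_arm(
  rows=[
    [-45, -28, 0, 0, 0, 0.06, 50],
    [-90, -56, 0, 0, 0, 0.12, 50],
    [-135, -85, 0, 0, 0, 0.18, 50],
    [-175, -111, 0, 0, 0, 0.257, 50],
    [-198, -126, 0, 0, 0, 0.257, 50],
    [-198, -126, 0, 0, 0, 0.257, 50],
    [-198, -126, 0, 0, 0, 0.257, 50],
    [-198, -126, 0, 0, 0, 0.257, 50],
  ],
)

```text
clock: 6.45
eef_pos: [439.5, -236.5, 136.7]
tcp_rot: [-2.253, 1.564, -0.468]
contact_force: [-0.2, -0.6, -0.3]
opening: 0.588
```

```bash
python3 look.py w6; python3 -c "
from h import *
seg('w6','y',18)"
```

```text
6.45 [ 439.5 -236.5  136.7] down [ 0.006 -0.003 -1.   ] jaw 102.3 open 0.5884741518823924 F [-0.2 -0.6 -0.3] q [-0.5   0.28  1.99  0.    0.87 -2.28]
w6 y mean [ 436.4 -238.7] ax 12.0 rect [ 440.3 -238.9  110.2   19.8   11.8] bbox [ 240  115   26  132 2363] cloud top z [13.4 17.1 19.7] cloud mean [ 436.6 -238.7   17.4]
```

View pics/w6.png

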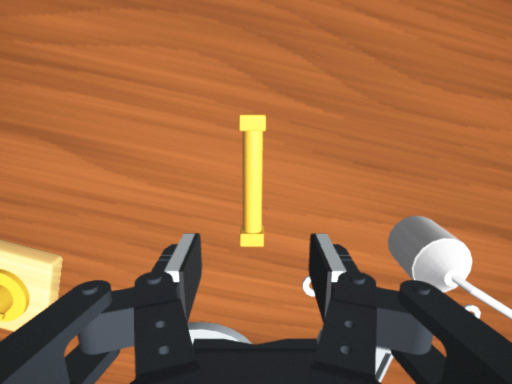

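>>> step_arm(
  rows=[
    [0, -2.3, -50, 0, 0, 0, 50],
    [0, -2.3, -95, 0, 0, 0, 50],
    [0, -2.3, -120, 0, 0, 0, 50],
    [0, -2.3, -133, 0, 0, 0, 50],
    [0, -2.3, -133, 0, 0, 0, 30],
    [0, -2.3, -133, 0, 0, 0, 0],
    [0, -2.3, -133, 0, 0, 0, 0],
    [0, -2.3, -133, 0, 0, 0, 0],
  ],
)

```text
clock: 7.5
eef_pos: [440.2, -239.1, 4.6]
tcp_rot: [-2.25, 1.562, -0.464]
contact_force: [1.1, 1.6, 7.5]
opening: 0.158
```

```bash
python3 look.py w7
```

```text
7.5 [ 440.2 -239.1    4.6] down [ 0.008 -0.004 -1.   ] jaw 102.3 open 0.15770611142007074 F [1.1 1.6 7.5] q [-0.5   0.5   2.05  0.    0.58 -2.29]
```

View pics/w7.png

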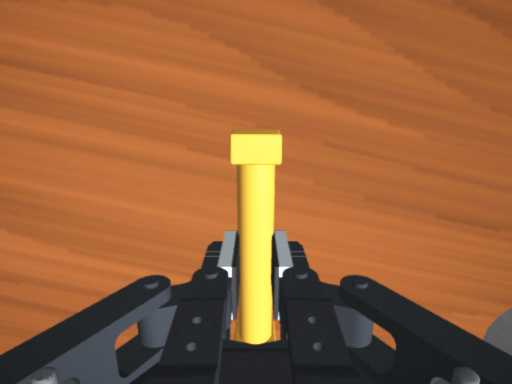

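>>> step_arm(
  rows=[
    [0, 0, 60, 0, 0, 0, 0],
    [15, 25, 110, 0, 0, -0.05, 0],
    [35, 75, 125, 0, 0, -0.1, 0],
    [55, 130, 125, 0, 0, -0.15, 0],
    [78, 187, 125, 0, 0, -0.2, 0],
    [100, 244, 125, 0, 0, -0.25, 0],
    [122, 300, 125, 0, 0, -0.3, 0],
    [145, 357, 125, 0, 0, -0.35, 0],
  ],
)

```text
clock: 8.55
eef_pos: [585.4, 119.8, 129.7]
tcp_rot: [-2.262, 1.562, -0.828]
contact_force: [1.0, -0.2, -2.6]
opening: 0.166
```

```bash
python3 look.py w8
```

```text
8.55 [585.4 119.8 129.7] down [ 0.006 -0.007 -1.   ] jaw 82.2 open 0.16576157397523988 F [ 1.  -0.2 -2.6] q [ 0.2   0.42  1.78 -0.01  0.93 -1.22]
```

>>> step_arm(
  rows=[
    [20, 49, 0, 0, 0, -0.02, 0],
    [40, 98, 0, 0, 0, -0.05, 0],
    [59, 146, -10, 0, 0, -0.05, 0],
    [59, 146, -20, 0, 0, -0.05, 0],
    [59, 146, -30, 0, 0, -0.05, 0],
    [59, 146, -30, 0, 0, -0.05, 0],
    [59, 146, -30, 0, 0, -0.05, 0],
    [59, 146, -30, 0, 0, -0.05, 0],
  ],
)

```text
clock: 9.6
eef_pos: [648.1, 271.8, 101.1]
tcp_rot: [-1.63, 1.559, -0.248]
contact_force: [-0.8, 0.5, -2.0]
opening: 0.157
```

```bash
python3 look.py w9
```

```text
9.6 [648.1 271.8 101.1] down [ 0.011 -0.003 -1.   ] jaw 79.2 open 0.1570330751979177 F [-0.8  0.5 -2. ] q [ 0.4   0.6   1.56 -0.01  0.98 -0.98]
```

View pics/w9.png

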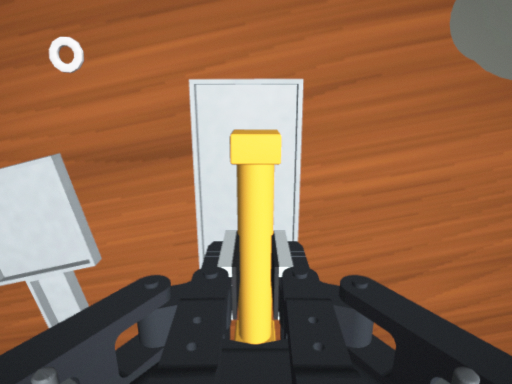

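```bash
python3 - <<'E'
from h import *
C,d=wcam("w9")
q=onplane(C,[(190,80),(303,80)],12);print(q.round(1)); m=q.mean(0); v=q[1]-q[0]; v/=np.linalg.norm(v); print(np.degrees(np.arctan2(v[1],v[0])), m+77*np.array([v[1],-v[0],0]))
E
```

```text
[[562.5 244.8  12. ]
 [576.6 318.4  12. ]]
79.13376546278819 [645.20185288 267.06344917  12.        ]
```

>>> step_arm(
  rows=[
    [-3.5, -5.5, -10, 0.003, 0.011, 0, 0],
    [-3.5, -5.5, -40, 0.003, 0.011, 0, 0],
    [-3.5, -5.5, -60, 0.003, 0.011, 0, 0],
    [-3.5, -5.5, -70, 0.003, 0.011, 0, 0],
    [-3.5, -5.5, -75, 0.003, 0.011, 0, 0],
    [-3.5, -5.5, -75, 0.003, 0.011, 0, 0],
    [-3.5, -5.5, -75, 0.003, 0.011, 0, 0],
    [-3.5, -5.5, -75, 0.003, 0.011, 0, 0],
  ],
)

```text
clock: 10.65
eef_pos: [645.0, 266.6, 26.7]
tcp_rot: [-0.957, 1.57, 0.425]
contact_force: [-0.3, 0.0, -2.5]
opening: 0.161
```

```bash
python3 look.py w10
```

```text
10.65 [645.  266.6  26.7] down [ 0.001  0.001 -1.   ] jaw 79.2 open 0.1612542454243885 F [-0.3  0.  -2.5] q [ 0.39  0.68  1.59  0.    0.86 -0.99]
```

Spot on. I'll lower and release.

>>> step_arm(
  rows=[
    [0, 0, -12, 0, 0, 0, 0],
    [0, 0, -18.5, 0, 0, 0, 0],
    [0, 0, -18.5, 0, 0, 0, 0],
    [0, 0, -18.5, 0, 0, 0, 30],
    [0, 0, -18.5, 0, 0, 0, 30],
    [0, 0, -18.5, 0, 0, 0, 30],
    [0, 0, 30, 0, 0, 0, 30],
    [0, 0, 80, 0, 0, 0, 40],
  ],
)

```text
clock: 11.7
eef_pos: [644.4, 266.4, 107.0]
tcp_rot: [2.051, 1.57, -2.85]
contact_force: [0.7, 0.1, 0.5]
opening: 0.471
```

>>> step_arm(
  rows=[
    [0, 0, 30, 0, 0, 0, 85],
    [0, 0, 30, 0, 0, 0, 85],
    [0, 0, 30, 0, 0, 0, 85],
    [-40, -30, 30, 0, 0, 0, 85],
    [-80, -65, 30, 0, 0, 0, 85],
    [-110, -110, 30, 0, 0, 0, 85],
    [-130, -140, 30, 0, 0, 0, 85],
    [-130, -140, 30, 0, 0, 0, 85],
  ],
)

```text
clock: 12.7
eef_pos: [511.9, 124.5, 135.6]
tcp_rot: [2.046, 1.566, -2.857]
contact_force: [0.5, -0.4, 0.3]
opening: 0.997
```

```bash
python3 look.py w11; python3 look.py t11 top; python3 look.py s11 side
```

```text
12.7 [511.9 124.5 135.6] down [-0.004 -0.001 -1.   ] jaw 79.1 open 0.9971767425436827 F [ 0.5 -0.4  0.3] q [ 0.24  0.32  1.93 -0.    0.9  -1.14]
12.75 [513.5 125.7 136. ] down [-0.002 -0.    -1.   ] jaw 79.1 open 0.9915765263423503 F [ 0.4 -0.1 -0. ] q [ 0.24  0.32  1.92  0.    0.9  -1.14]
12.8 [514.4 126.4 136.3] down [-0.001 -0.    -1.   ] jaw 79.1 open 0.9969379115278473 F [ 1.6  0.4 -0.4] q [ 0.24  0.32  1.92  0.    0.9  -1.14]
```

View pics/w11.png

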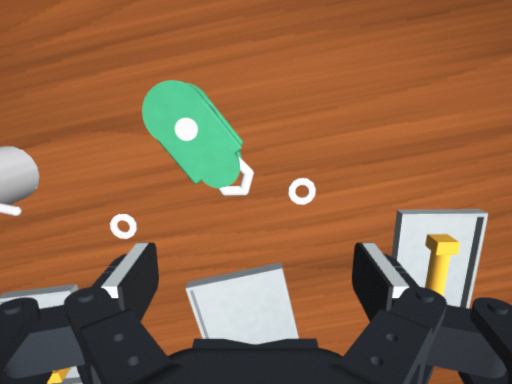

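View pics/t11.png

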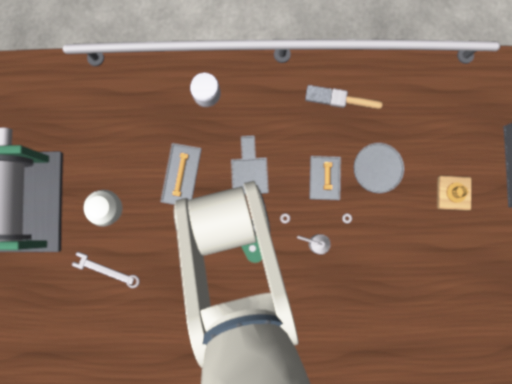

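>>> step_arm(
  rows=[
    [-17, -12, 0, 0, 0, 0.15, 85],
    [-34, -24, 0, 0, 0, 0.3, 85],
    [-51, -36, 0, 0, 0, 0.45, 85],
    [-51, -36, 0, 0, 0, 0.6, 85],
    [-51, -36, 0, 0, 0, 0.679, 85],
    [-51, -36, 0, 0, 0, 0.679, 85],
    [-51, -36, 0, 0, 0, 0.679, 85],
    [-51, -36, 0, 0, 0, 0.679, 85],
  ],
)

```text
clock: 13.85
eef_pos: [464.0, 91.0, 136.3]
tcp_rot: [1.696, 1.57, -2.527]
contact_force: [0.5, -0.8, -0.1]
opening: 0.995
```

```bash
python3 look.py w12;python3 -c "
from h import *
seg('w12','g',36)"
```

```text
13.85 [464.   91.  136.3] down [-0.001 -0.001 -1.   ] jaw 118.0 open 0.9947130504351998 F [ 0.5 -0.8 -0.1] q [ 0.19  0.24  2.04 -0.    0.86 -1.87]
w12 g mean [459.5  86.7] ax 27.2 rect [461.6  87.9  90.1  45.1  27.6] bbox [ 222  126   61  116 5522] cloud top z [34.5 35.4 36.3] cloud mean [459.4  86.7  36. ]
```

View pics/w12.png

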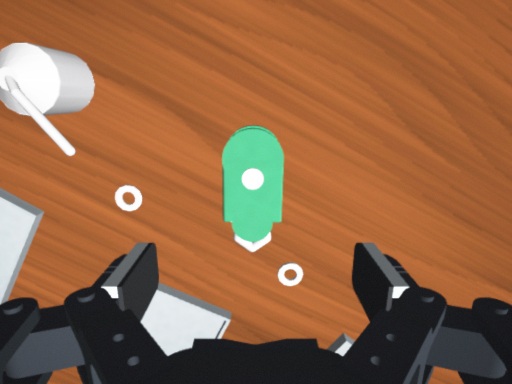

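```bash
python3 - <<'E'
from h import *
C,d=wcam("w12")
q=onplane(C,[(253,126),(253,222),(253,241)],36);e=onplane(C,[(253,252)],18); u=np.array([np.cos(.48),np.sin(.48),0])
print(q.round(1),e.round(1),"p from round",q[0]+47*u,"from eye",e-59*u,"shoulder dist",(q[1]-q[0])@u)
E
```

```text
[[421.6  67.3  36. ]
 [486.9 101.9  36. ]
 [501.1 109.5  36. ]] [[517.5 118.   18. ]] p from round [463.29839743  88.96928448  36.        ] from eye [[465.16705287  90.79785693  18.        ]] shoulder dist 73.90397859531143
```

>>> step_arm(
  rows=[
    [0, -1.7, -50, 0, 0, 0, 85],
    [0, -1.7, -95, 0, 0, 0, 85],
    [0, -1.7, -125, 0, 0, 0, 85],
    [0, -1.7, -133, 0, 0, 0, 85],
    [0, -1.7, -133, 0, 0, 0, 70],
    [0, -1.7, -133, 0, 0, 0, 20],
    [0, -1.7, -133, 0, 0, 0, 20],
    [0, -1.7, -133, 0, 0, 0, 20],
  ],
  force=70,
)

```text
clock: 14.9
eef_pos: [465.0, 89.4, 4.9]
tcp_rot: [-2.121, 1.569, -0.061]
contact_force: [-0.6, -0.7, 6.5]
opening: 0.522
```

```bash
python3 look.py w13
```

```text
14.9 [465.   89.4   4.9] down [ 0.002 -0.    -1.   ] jaw 118.0 open 0.5220448910285904 F [-0.6 -0.7  6.5] q [ 0.19  0.48  2.11 -0.    0.55 -1.87]
```

View pics/w13.png

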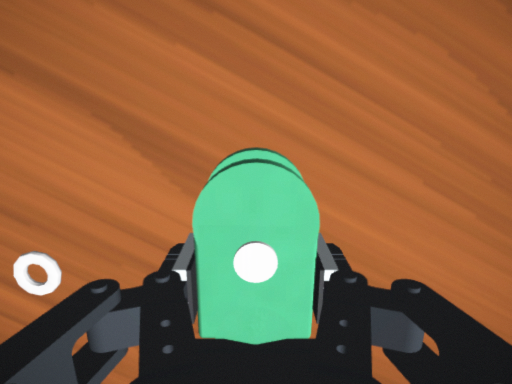

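>>> step_arm(
  rows=[
    [0, 0, 50, 0, 0, 0, 20],
    [20, -35, 100, 0, 0, 0, 20],
    [48, -84, 115, 0, 0, 0, 20],
    [76, -133, 115, 0, 0, 0, 20],
    [104, -182, 115, 0, 0, 0, 20],
    [132, -231, 115, 0, 0, 0, 20],
    [160, -280, 115, 0, 0, 0, 20],
    [178, -311, 115, 0, 0, 0, 20],
  ],
)

```text
clock: 15.95
eef_pos: [643.7, -224.1, 120.4]
tcp_rot: [-2.288, 1.568, -0.229]
contact_force: [-0.2, 0.9, -5.3]
opening: 0.527
```

>>> step_arm(
  rows=[
    [12, -22, 0, 0, 0, 0, 20],
    [12, -22, -10, 0, 0, 0, 20],
    [12, -22, -15, 0, 0, 0, 20],
    [12, -22, -15, 0, 0, 0, 20],
    [12, -22, -15, 0, 0, 0, 20],
    [12, -22, -15, 0, 0, 0, 20],
    [12, -22, -15, 0, 0, 0, 20],
    [12, -22, -15, 0, 0, 0, 20],
  ],
)

```text
clock: 16.95
eef_pos: [655.8, -246.0, 105.5]
tcp_rot: [-2.3, 1.568, -0.241]
contact_force: [-1.1, -0.4, -5.2]
opening: 0.526
```

```bash
python3 look.py w14; python3 look.py t14 top;python3 look.py s14 side
```

```text
16.95 [ 655.8 -246.   105.5] down [ 0.003 -0.001 -1.   ] jaw 118.0 open 0.5260555125895132 F [-1.1 -0.4 -5.2] q [-0.36  0.59  1.55  0.    0.99 -2.42]
17.0 [ 655.7 -246.1  105.5] down [ 0.003 -0.001 -1.   ] jaw 118.0 open 0.5253031859035197 F [ 0.5 -0.6 -5. ] q [-0.36  0.59  1.55  0.    0.99 -2.42]
17.05 [ 655.7 -246.1  105.4] down [ 0.003 -0.001 -1.   ] jaw 118.0 open 0.5245113509087828 F [ 0.1  0.9 -5.5] q [-0.36  0.59  1.55  0.    0.99 -2.42]
```

View pics/w14.png

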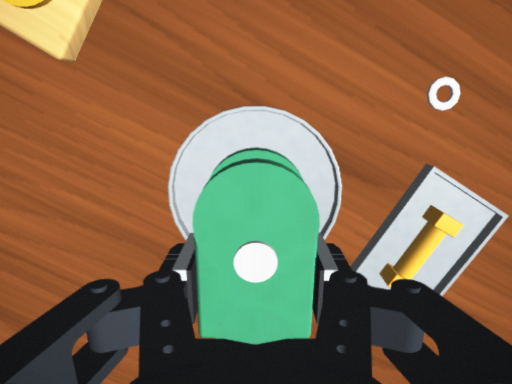

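View pics/s14.png

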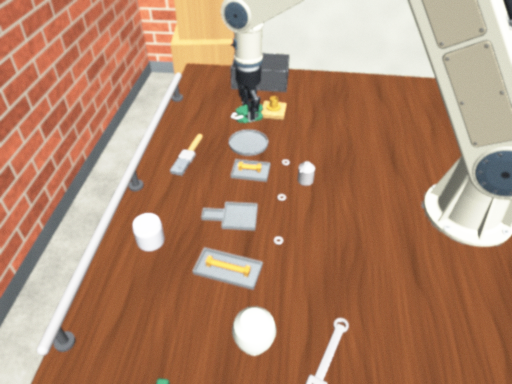

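```bash
python3 - <<'E'
from h import *
from scipy.optimize import least_squares
for nm in ["w14"]:
    C,d=wcam(nm)
    q=onplane(C,[(169,185),(341,188),(256,107),(187,137),(322,133),(175,215)],12)[:,:2]
    s=least_squares(lambda p:np.hypot(*(q-p[:2]).T)-65,[655,-245]); print(s.x,s.fun.round(1))
    P=cloud(C,d); 
E
```

```text
[ 657.21417762 -244.08109942] [-0.2 -2.  -0.9  0.5  0.6 -1.8]
```

>>> step_arm(
  rows=[
    [2, 1, -30, 0, 0.003, 0, 20],
    [2, 1, -60, 0, 0.003, 0, 20],
    [2, 1, -80, 0, 0.003, 0, 20],
    [2, 1, -90, 0, 0.003, 0, 20],
    [2, 1, -97, 0, 0.003, 0, 20],
    [2, 1, -97, 0, 0.003, 0, 20],
    [2, 1, -97, 0, 0.003, 0, 20],
    [2, 1, -97, 0, 0.003, 0, 20],
  ],
)

```text
clock: 18.1
eef_pos: [657.9, -245.2, 9.0]
tcp_rot: [2.867, 1.57, -1.357]
contact_force: [0.1, -0.7, -3.9]
opening: 0.526
```

>>> step_arm(
  rows=[
    [0, 0, 0, 0, 0, 0, 62],
    [0, 0, 0, 0, 0, 0, 62],
    [0, 0, 0, 0, 0, 0, 62],
    [0, 0, 0, 0, 0, 0, 62],
    [0, 0, 40, 0, 0, 0, 62],
    [0, 0, 90, 0, 0, 0, 62],
    [0, 0, 130, 0, 0, 0, 62],
    [0, 0, 130, 0, 0, 0, 85],
  ],
)

```text
clock: 19.1
eef_pos: [660.2, -246.0, 143.2]
tcp_rot: [-2.513, 1.563, -0.454]
contact_force: [0.4, 0.4, -1.3]
opening: 0.915
```

```bash
python3 look.py w15;python3 -c "
from h import *
seg('w15','g',39)"
```

```text
19.1 [ 660.2 -246.   143.2] down [ 0.007 -0.003 -1.   ] jaw 118.0 open 0.9153700546003701 F [ 0.4  0.4 -1.3] q [-0.36  0.55  1.53 -0.    1.06 -2.42]
w15 g mean [ 652.1 -247.5] ax 27.4 rect [ 654.2 -246.4   90.2   45.1   27.2] bbox [ 229  122   61  115 5448] cloud top z [37.5 38.4 39.3] cloud mean [ 652.1 -247.6   39.1]
```

View pics/w15.png

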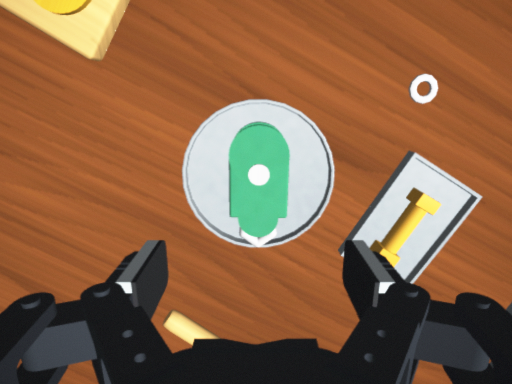

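>>> step_arm(
  rows=[
    [-20, 17, 0, 0, 0.003, -0.17, 85],
    [-50, 40, 0, 0, 0.003, -0.34, 85],
    [-80, 65, 0, 0, 0.003, -0.51, 85],
    [-110, 90, 0, 0, 0.003, -0.68, 85],
    [-140, 115, 0, 0, 0.003, -0.85, 85],
    [-165, 140, 0, 0, 0.003, -1.02, 85],
    [-185, 155, 0, 0, 0.003, -1.19, 85],
    [-196, 163, 0, 0, 0.003, -1.36, 85],
  ],
)

```text
clock: 20.15
eef_pos: [460.7, -81.6, 139.5]
tcp_rot: [2.653, 1.564, -2.936]
contact_force: [0.8, -0.1, 0.1]
opening: 0.993
```

```bash
python3 look.py w16
```

```text
20.15 [460.7 -81.6 139.5] down [-0.006 -0.001 -1.   ] jaw 39.8 open 0.9933601755631631 F [ 0.8 -0.1  0.1] q [-0.18  0.23  2.04 -0.    0.87 -0.87]
```

View pics/w16.png

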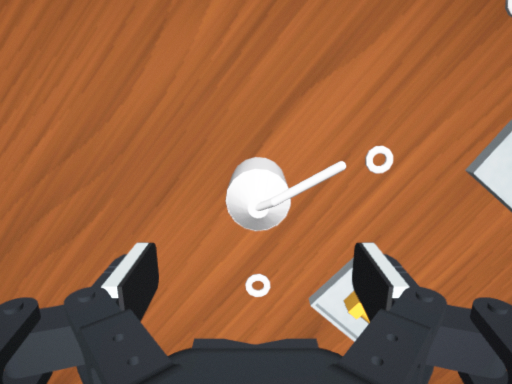

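>>> step_arm(
  rows=[
    [1, 0, 3, 0, -0.006, -0.17, 85],
    [1, 0, 3, 0, -0.006, -0.34, 85],
    [1, 0, 3, 0, -0.006, -0.51, 85],
    [1, 0, 3, 0, -0.006, -0.68, 85],
    [1, 0, 3, 0, -0.006, -0.85, 85],
    [1, 0, 3, 0, -0.006, -1.026, 85],
    [1, 0, 3, 0, -0.006, -1.026, 85],
    [1, 0, 3, 0, -0.006, -1.026, 85],
  ],
)

```text
clock: 21.2
eef_pos: [460.3, -81.1, 141.8]
tcp_rot: [2.088, 1.567, 1.752]
contact_force: [-0.1, 0.1, -0.2]
opening: 0.993
```

```bash
python3 look.py w17; python3 -c "
from h import *
im=cv2.imread('pics/w17.png')[100:292,128:384]; cv2.imwrite('pics/w17c.png',cv2.resize(im,None,fx=3,fy=3))
for nm in ['w16','w17']:
    C,d=wcam(nm); P=cloud(C,d).reshape(-1,3); P=P[(abs(P[:,0]-462)<75)&(abs(P[:,1]+81)<75)&(P[:,2]>8)]
    for a,b in [(20,48),(50,54),(54,60),(60,66),(66,72),(72,77),(77,90)]:
        q=P[(P[:,2]>a)&(P[:,2]<b)]; print(nm,a,len(q),q.mean(0).round(1),q.min(0).round(1),q.max(0).round(1))
"
```

```text
21.2 [460.3 -81.1 141.8] down [-0.001  0.003 -1.   ] jaw -19.2 open 0.9932873394776565 F [-0.1  0.1 -0.2] q [-0.18  0.23  2.04  0.    0.87  0.15]
w16 20 349 [450.1 -67.5  34.6] [439.5 -90.1  20.1] [477.4 -58.8  48. ]
w16 50 716 [459.2 -79.4  52.2] [ 439.9 -106.    50. ] [486.6 -59.2  54. ]
w16 54 1029 [460.5 -81.4  56.8] [ 442.5 -103.4   54. ] [483.9 -62.   60. ]
w16 60 705 [461.2 -82.1  62.8] [448.9 -97.4  60. ] [477.9 -68.2  66. ]
w16 66 392 [462.8 -82.9  67.7] [454.5 -91.1  66. ] [471.9 -73.3  72. ]
w16 72 198 [467.4 -68.5  75.3] [463.7 -79.   72. ] [473.8 -50.   77. ]
w16 77 638 [476.  -43.1  80.7] [466.7 -72.5  77. ] [484.4 -22.8  85.7]
w17 20 254 [469.6 -63.7  34.7] [447.3 -78.8  20. ] [487.9 -58.6  47.9]
w17 50 681 [465.3 -79.4  52.2] [ 440.8 -105.8   50. ] [487.7 -58.7  54. ]
w17 54 1015 [464.8 -80.5  56.9] [ 443.6 -103.2   54. ] [484.9 -61.6  60. ]
w17 60 685 [464.4 -81.8  62.8] [449.5 -97.1  60. ] [478.9 -67.1  66. ]
w17 66 368 [464.1 -82.6  67.6] [455.2 -90.5  66. ] [473.4 -73.5  72. ]
w17 72 172 [468.8 -68.7  75.4] [464.3 -77.8  72. ] [476.1 -52.6  77. ]
w17 77 660 [477.1 -43.   80.7] [466.4 -71.9  77. ] [485.7 -22.6  85.2]
```

View pics/w17c.png

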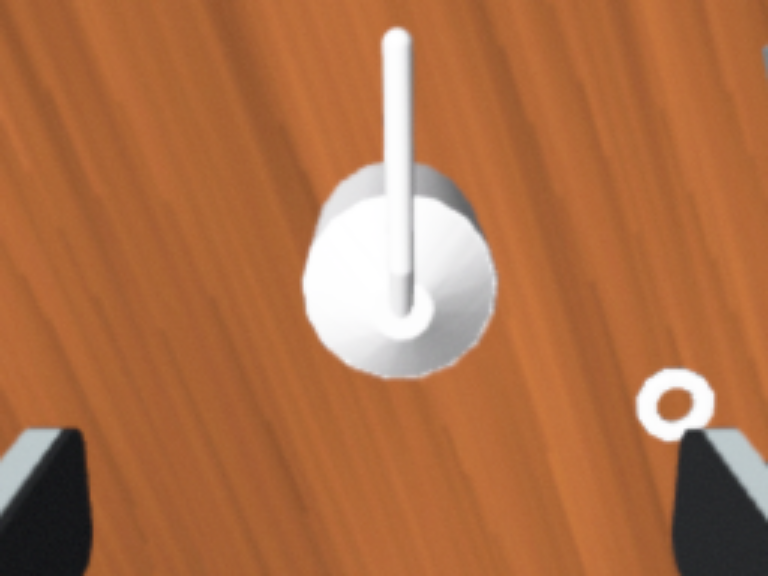

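>>> step_arm(
  rows=[
    [3.4, -1.3, -5, 0, 0, 0, 85],
    [3.4, -1.3, -30, 0, 0, 0, 85],
    [3.4, -1.3, -55, 0, 0, 0, 85],
    [3.4, -1.3, -80, 0, 0, 0, 85],
    [3.4, -1.3, -100, 0, 0, 0, 85],
    [3.4, -1.3, -115, 0, 0, 0, 85],
    [3.4, -1.3, -125, 0, 0, 0, 85],
    [3.4, -1.3, -125, 0, 0, 0, 85],
  ],
  force=40,
)

```text
clock: 22.25
eef_pos: [463.5, -82.4, 16.5]
tcp_rot: [2.279, 1.567, 1.943]
contact_force: [-0.4, -0.0, 0.2]
opening: 1.001
```

```bash
python3 look.py w18;python3 look.py s18 side; python3 -c "
import cv2
im=cv2.imread('pics/s18.png')[100:220,240:400];cv2.imwrite('pics/s18c.png',cv2.resize(im,None,fx=4,fy=4,interpolation=cv2.INTER_CUBIC))"
```

```text
22.25 [463.5 -82.4  16.5] down [-0.001  0.004 -1.   ] jaw -19.3 open 1.000525300369584 F [-0.4 -0.   0.2] q [-0.18  0.45  2.11  0.01  0.58  0.15]
22.3 [463.9 -82.4  17. ] down [-0.001  0.003 -1.   ] jaw -19.3 open 0.9973554003741189 F [-0.4 -0.6 -0.6] q [-0.18  0.45  2.11  0.01  0.58  0.15]
```

View pics/w18.png

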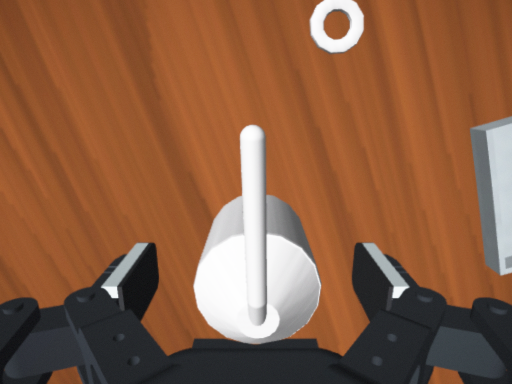

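View pics/s18c.png

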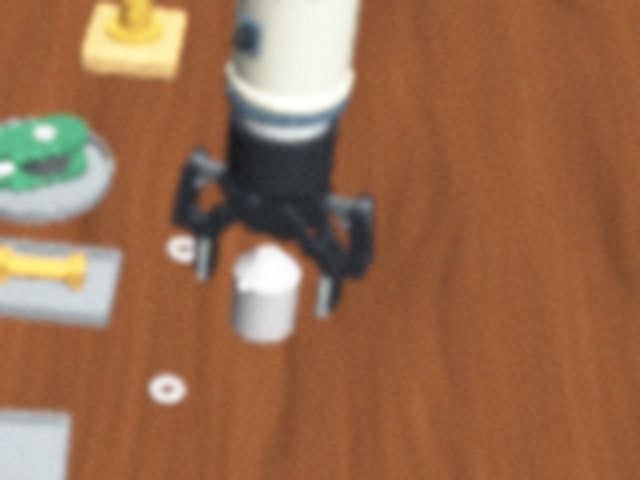

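>>> step_arm(
  rows=[
    [0, 0, 0, 0, 0, 0, 70],
    [0, 0, 0, 0, 0, 0, 60],
    [0, 0, 0, 0, 0, 0, 54],
    [0, 0, 0, 0, 0, 0, 40],
    [0, 0, 0, 0, 0, 0, 30],
    [0, 0, 0, 0, 0, 0, 30],
    [0, 0, 0, 0, 0, 0, 30],
    [0, 0, 3, 0, 0, 0, 30],
  ],
  force=40,
)

```text
clock: 23.35
eef_pos: [463.8, -82.4, 20.2]
tcp_rot: [2.032, 1.567, 1.696]
contact_force: [0.2, 0.2, -3.0]
opening: 0.551
```

```bash
python3 look.py w19
```

```text
23.35 [463.8 -82.4  20.2] down [-0.     0.003 -1.   ] jaw -19.3 open 0.5508568801148821 F [ 0.2  0.2 -3. ] q [-0.18  0.45  2.11  0.01  0.59  0.15]
```

View pics/w19.png

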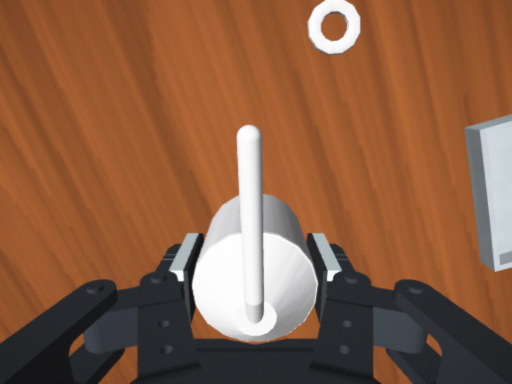

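>>> step_arm(
  rows=[
    [0, 0, 20, 0, 0, 0, 30],
    [5, 5, 50, 0, 0, -0.05, 30],
    [25, 25, 70, 0, 0, -0.2, 30],
    [50, 50, 80, 0, 0, -0.35, 30],
    [78, 76, 80, 0, 0, -0.5, 30],
    [106, 103, 80, 0, 0, -0.65, 30],
    [132, 129, 80, 0, 0, -0.8, 30],
    [150, 147, 80, 0, 0, -0.92, 30],
  ],
)

```text
clock: 24.4
eef_pos: [614.6, 65.8, 100.1]
tcp_rot: [2.059, 1.568, 0.799]
contact_force: [0.6, 1.0, -3.1]
opening: 0.553
```

```bash
python3 look.py w20
```

```text
24.4 [614.6  65.8 100.1] down [ 0.002  0.002 -1.   ] jaw -72.2 open 0.5527357497688598 F [ 0.6  1.  -3.1] q [0.1  0.49 1.75 0.   0.9  1.36]
```

>>> step_arm(
  rows=[
    [8, 8, 0, 0, 0, -0.08, 30],
    [16, 16, 0, 0, 0, -0.18, 30],
    [22, 21, 0, 0, 0, -0.25, 30],
    [23.5, 23, 0, -0.002, 0.002, -0.27, 30],
    [23.5, 23, 0, -0.002, 0.002, -0.27, 30],
    [23.5, 23, 0, -0.002, 0.002, -0.27, 30],
    [23.5, 23, 0, -0.002, 0.002, -0.27, 30],
    [23.5, 23, 0, -0.002, 0.002, -0.27, 30],
  ],
)

```text
clock: 25.45
eef_pos: [640.3, 90.5, 100.5]
tcp_rot: [1.589, 1.568, 0.053]
contact_force: [-0.5, -0.0, -3.5]
opening: 0.544
```

```bash
python3 look.py w21; python3 look.py s21 side; python3 -c "
import cv2
im=cv2.imread('pics/s21.png')[120:270,170:330];cv2.imwrite('pics/s21c.png',cv2.resize(im,None,fx=4,fy=4,interpolation=cv2.INTER_CUBIC))"
```

```text
25.45 [640.3  90.5 100.5] down [ 0.003  0.    -1.   ] jaw -88.0 open 0.5439219225454514 F [-0.5 -0.  -3.5] q [ 0.14  0.52  1.69 -0.    0.93  1.67]
25.5 [640.4  90.5 100.5] down [ 0.003  0.    -1.   ] jaw -88.0 open 0.5493959534090607 F [-0.2 -0.9 -2.9] q [ 0.14  0.52  1.69 -0.    0.93  1.67]
```

View pics/w21.png

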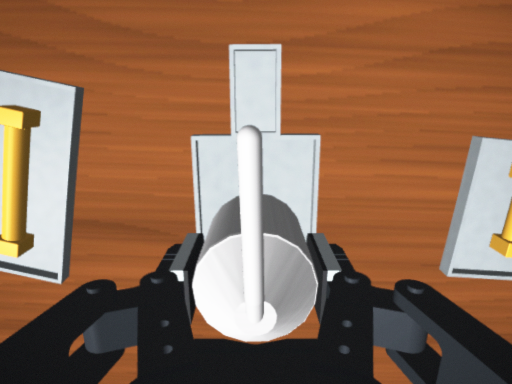

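View pics/s21c.png

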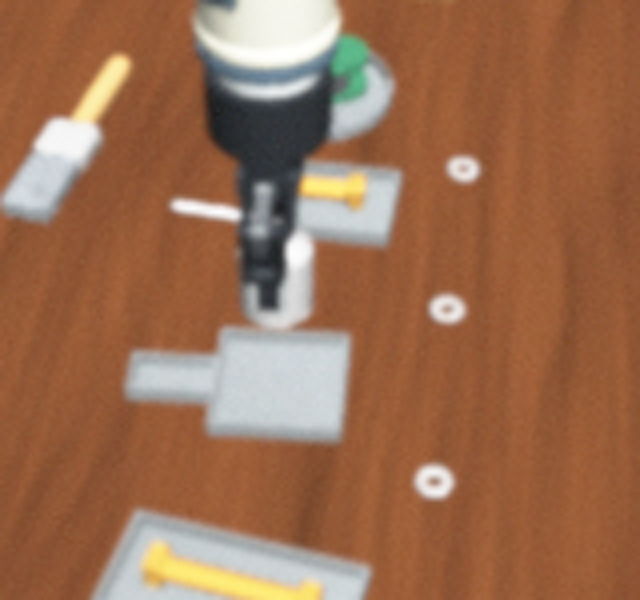

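```bash
python3 - <<'E'
from h import *
C,d=wcam("w21")
q=onplane(C,[(191,136),(320,136),(229,45),(282,44)],12);print(q.round(1))
v=q[1]-q[0]; print("edge dir",np.degrees(np.arctan2(v[1],v[0])))
g=q[2:].mean(0); e=q[:2].mean(0); print("gutter end",g,"edge mid",e,"gdir",np.degrees(np.arctan2(*(g-e)[1::-1])))
u=np.array([np.cos(.04),np.sin(.04),0]); print("dish c",e-45*u,g-105*u)
print("tip/spout",onplane(C,[(249,132),(254,315)],82+83))
E
```

```text
[[682.3 136.7  12. ]
 [685.5  47.4  12. ]
 [742.  111.3  12. ]
 [743.9  77.   12. ]]
edge dir -87.96089846965282
gutter end [742.95863447  94.15172666  12.        ] edge mid [683.86819549  92.02370591  12.        ] gdir 2.0624984381427844
dish c [638.90419069  90.22418588  12.        ] [638.04262328  89.95284657  12.        ]
tip/spout [[700.8718578   94.32845719 165.        ]
 [651.54980242  91.45021107 165.        ]]
```

>>> step_arm(
  rows=[
    [-2, -0.5, -15, 0, 0.003, 0, 30],
    [-2, -0.5, -30, 0, 0.003, 0, 30],
    [-2, -0.5, -45, 0, 0.003, 0, 30],
    [-2, -0.5, -58, 0, 0.003, 0, 30],
    [-2, -0.5, -66, 0, 0.003, 0, 30],
    [-2, -0.5, -70, 0, 0.003, 0, 30],
    [-2, -0.5, -70, 0, 0.003, 0, 30],
    [-2, -0.5, -70, 0, 0.003, 0, 30],
  ],
)

```text
clock: 26.55
eef_pos: [638.7, 90.1, 30.9]
tcp_rot: [1.785, 1.57, 0.249]
contact_force: [-0.2, 0.5, -3.7]
opening: 0.547
```

```bash
python3 look.py w22
```

```text
26.55 [638.7  90.1  30.9] down [ 0.001  0.    -1.   ] jaw -88.0 open 0.5473758323640587 F [-0.2  0.5 -3.7] q [0.14 0.62 1.72 0.   0.81 1.67]
```

>>> step_arm(
  rows=[
    [0, 0, -3, 0, 0, 0, 30],
    [0, 0, -6, 0, 0, 0, 30],
    [0, 0, -8, 0, 0, 0, 30],
    [0, 0, -9.5, 0, 0, 0, 30],
    [0, 0, -10.5, 0, 0, 0, 30],
    [0, 0, -10.5, 0, 0, 0, 30],
    [0, 0, -10.5, 0, 0, 0, 30],
    [0, 0, -10.5, 0, 0, 0, 30],
  ],
)

```text
clock: 27.6
eef_pos: [638.7, 90.0, 20.9]
tcp_rot: [1.771, 1.57, 0.235]
contact_force: [-3.4, -0.9, 6.0]
opening: 0.554
```

```bash
python3 look.py w23
```

```text
27.6 [638.7  90.   20.9] down [ 0.001  0.    -1.   ] jaw -88.0 open 0.5539184340747063 F [-3.4 -0.9  6. ] q [0.14 0.63 1.72 0.   0.79 1.67]
```

>>> step_arm(
  rows=[
    [0, 0, 0, 0, 0, 0, 50],
    [0, 0, 0, 0, 0, 0, 54],
    [0, 0, 0, 0, 0, 0, 60],
    [0, 0, 0, 0, 0, 0, 75],
    [0, 0, 0, 0, 0, 0, 85],
    [0, 0, 0, 0, 0, 0, 85],
    [0, 0, 0, 0, 0, 0, 85],
    [0, 0, 0, 0, 0, 0, 85],
  ],
)

```text
clock: 28.65
eef_pos: [638.7, 90.0, 20.8]
tcp_rot: [1.769, 1.57, 0.234]
contact_force: [0.2, -0.2, 0.7]
opening: 0.989
```

```bash
python3 look.py w24
```

```text
28.65 [638.7  90.   20.8] down [ 0.001  0.    -1.   ] jaw -88.0 open 0.9890685546711905 F [ 0.2 -0.2  0.7] q [0.14 0.63 1.72 0.   0.79 1.67]
```

View pics/w24.png

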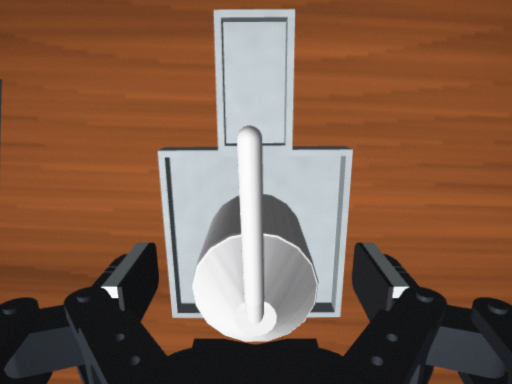

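The oiler stands in the dish with its spout along the gutter. I'll rise straight up.

>>> step_arm(
  rows=[
    [0, 0, 15, 0, 0, 0, 85],
    [0, 0, 35, 0, 0, 0, 85],
    [0, 0, 60, 0, 0, 0, 85],
    [0, 0, 90, 0, 0, 0, 85],
    [0, 0, 115, 0, 0, 0, 85],
    [0, 0, 140, 0, 0, 0, 85],
    [0, 0, 140, 0, 0, 0, 85],
    [0, 0, 140, 0, 0, 0, 85],
  ],
)

```text
clock: 29.7
eef_pos: [638.5, 90.0, 161.1]
tcp_rot: [1.771, 1.569, 0.236]
contact_force: [0.2, 0.3, -0.4]
opening: 0.999
```

```bash
python3 look.py w25; python3 -c "
from h import *
C,d=wcam('w25'); P=cloud(C,d).reshape(-1,3); P=P[(abs(P[:,0]-638)<90)&(abs(P[:,1]-90)<45)&(P[:,2]>8)]
for a,b in [(53,57),(57,63),(63,69),(69,75),(80,95)]:
        q=P[(P[:,2]>a)&(P[:,2]<b)]; print(a,len(q),q.mean(0).round(1),((q.min(0)+q.max(0))/2).round(1))
"
```

```text
29.7 [638.5  90.  161.1] down [ 0.001  0.    -1.   ] jaw -88.0 open 0.9989799283006381 F [ 0.2  0.3 -0.4] q [0.14 0.45 1.65 0.   1.04 1.67]
53 620 [641.7  90.8  55.2] [638.5  90.7  55. ]
57 913 [640.1  90.7  59.9] [638.9  91.5  60. ]
63 590 [638.9  90.8  65.8] [638.5  91.   66. ]
69 330 [637.9  90.7  70.7] [638.   90.7  72. ]
80 570 [680.   93.1  83.8] [676.   93.3  84.2]
```

View pics/w25.png

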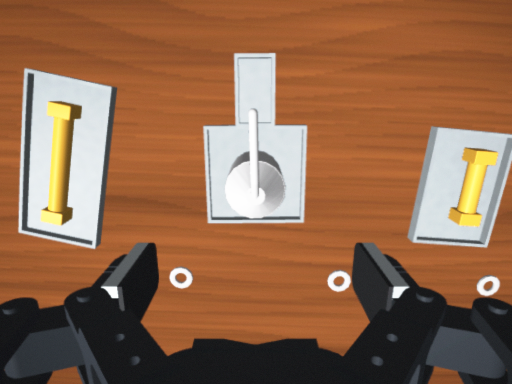

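>>> step_arm(
  rows=[
    [0, 0, 40, 0, 0, 0, 85],
    [-40, 0, 60, 0, 0, 0, 85],
    [-90, 0, 80, 0, 0, 0, 85],
    [-140, 0, 80, 0, 0, 0, 85],
    [-190, 0, 80, 0, 0, 0, 85],
    [-230, 0, 80, 0, 0, 0, 85],
    [-250, 0, 80, 0, 0, 0, 85],
    [-250, 0, 80, 0, 0, 0, 85],
  ],
)

```text
clock: 30.75
eef_pos: [387.6, 90.0, 240.4]
tcp_rot: [1.944, 1.57, 0.409]
contact_force: [1.4, -0.6, 0.4]
opening: 0.995
```

```bash
python3 look.py t26 top; python3 look.py s26 side; python3 -c "
from h import *
for n,t in(('top','t26'),('side','s26')):
    C=cam(n); d=np.load(f'pics/{t}.npz')['d']; P=cloud(C,d); im=cv2.imread(f'pics/{t}.png'); hsv=cv2.cvtColor(im,cv2.COLOR_BGR2HSV); H,S,V=[hsv[...,i].astype(int) for i in range(3)]
    yel=(H>14)&(H<32)&(S>110)&(V>120)
    for nm,lo,hi in (('l',(560,200),(730,330)),('s',(570,-160),(700,-60))):
        m=yel&(P[...,0]>lo[0])&(P[...,0]<hi[0])&(P[...,1]>lo[1])&(P[...,1]<hi[1]); W=onplane(C,np.argwhere(m)[:,::-1],17)[:,:2]; R=cv2.minAreaRect(W.astype(np.float32)); print(n,nm,W.mean(0).round(1),np.round([*R[0],*R[1],R[2]],1))
    g=P[(abs(P[...,0]-555)<70)&(abs(P[...,1]-445)<80)&(P[...,2]>90)]; print('globe',g.mean(0))
    P0=np.load(f'pics/{n}P.npy'); g=P0[(abs(P0[...,0]-555)<70)&(abs(P0[...,1]-445)<80)&(P0[...,2]>90)]; print('globe0',g.mean(0))
im=cv2.imread('pics/t26.png')[110:290,80:410];cv2.imwrite('pics/t26c.png',cv2.resize(im,None,fx=2.4,fy=2.4,interpolation=cv2.INTER_CUBIC))"
```

```text
30.75 [387.6  90.  240.4] down [ 0.  0. -1.] jaw -87.9 open 0.9952932407999917 F [ 1.4 -0.6  0.4] q [ 0.22 -0.03  2.07  0.    1.09  1.76]
30.8 [388.9  90.1 240.6] down [ 0.001  0.    -1.   ] jaw -88.0 open 0.9956765461827989 F [0.4 0.2 0.8] q [ 0.22 -0.02  2.07 -0.    1.09  1.76]
top l [644.5 265.7] [643.9 265.1  16.2 104.7  79.4]
top s [ 636.2 -110.2] [ 635.9 -110.4   18.    64.5   88.5]
globe [558.43509213 447.61487315  97.49122095]
globe0 [557.95687744 447.83023347  97.27009099]
side l [642.2 270.7] [643.  270.3  26.5 109.7  79. ]
side s [ 635.1 -105.1] [ 635.3 -105.8   33.9   67.7   87.3]
globe [557.91997887 456.83802843  97.95985188]
globe0 [557.98052871 456.95511147  97.98529231]
```

View pics/t26c.png

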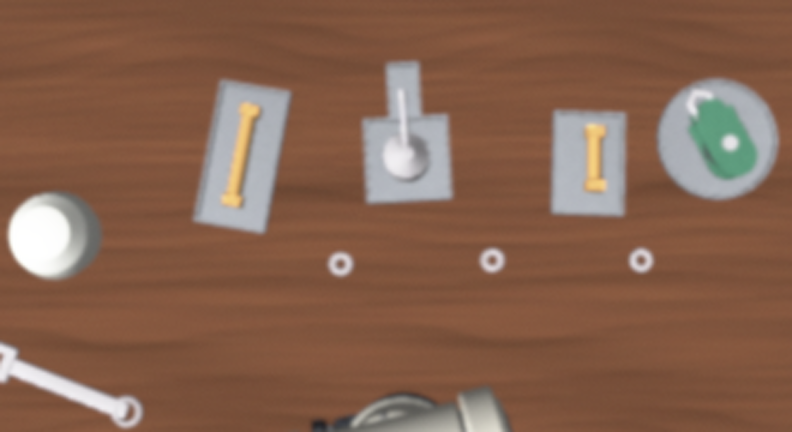

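```bash
python3 -c "
from rig import r,order
s=r.sense(); print(s['clock'],abs(s['qvel']).max(),s['contact_force'])
print(order.sign_off())"
```

```text
30.85 0.01184723111111993 [ 0.73153436  0.01653639 -0.07338169]
the job is handed in; nothing more can be done
None
```

I put all four parts in their places and handed the job in at 30.9 s of the 112 s allowed. The sign-off gives no verdict, so what follows rests on my own camera checks.

| Part | Last check |
|---|---|
| Long pin | Within about 2 mm of its tray's centre and well inside the angle limit in the top view. The side view put it about 3 mm off. |
| Short pin | About 4 mm off along the tray and 5–6 mm off across it, with the angle within about 1°. The arm had not settled when I set it down. It is inside the 15 mm limit, so I left it. |
| Block | Within about 1–2 mm of the round tray's centre. It lies flat, with its top at 39 mm. |
| Oiler | Stands upright within about 1 mm of the dish centre. The spout runs along the gutter to within about 1°, and it was not tipped on the way. |
| Globe | Moved less than 1 mm between the first and last pictures. |

- **Camera disagreements:** the top and side views differed by about 5 mm in y on both pins. The side camera sees the pins' flanks, so I trusted the top and wrist views there.
- **Arm at hand-in:** it was clear of everything, with the tool about 240 mm up, and practically still.

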